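Put the two-tier caddy back together after washing up

TASK

Put the wooden two-tier caddy back together: first lift the lower tray's divider out of its middle notches by the finger tab and drop it into the pair of notches nearest the robot, because the deep well under the upper tray needs the room. Then take the upper tray by its bar off the sloping drainer and lower it gently, level and with its well at the far end, onto the lower tray until all four corner lugs are fully home in the sockets of the corner posts. Let go, leave the lower tray standing flat on the worktop, and do not disturb the mug, cup and salt shaker.

Things in the scene. Friction and masses are not known exactly. Their poses are not given: they have to be found in the camera images.
- lower_tray: Pale wooden tray, 200 mm long (y), 150 wide (x), loose, 0.9 kg, low walls 42 mm high, four corner posts 78 mm high. Origin: centre of its underside, on the worktop; +y (long way) away from the robot, x to the right, z up, turned up to 17 degrees. Inner floor 9 mm up; a bag clip lies on it at the near end and stays. Three pairs of notches in the two long walls (x = +-71 mm): y = -45 (near), 0, +45 mm (far).
- near_notches (a point): Point midway between the two notches of the pair nearest the robot, at the height of the notch bottoms (24 mm above the lower tray's underside); axes of the lower tray. Notches are 9 mm wide, 18 mm deep, open at the top of the 7 mm thick walls.
- socket (a point): Centre of the mouth of the lower tray's far left socket (x -63, y +88 mm), 78 mm up; axes of the lower tray. The four sockets are square, 14 mm wide, 20 mm deep, chamfered, in the tops of the 24x24 mm posts, at x = +-63, y = +-88 mm from the tray's centre.
- divider_tab (a point): Grip point on the divider's finger tab (tab 10 mm thick in y, 32 long in x, top 10 mm above this point). Divider: loose wooden plate, 0.06 kg, 5 mm thick, spanning the tray from left to right (x); upper edge 20 mm, undersides of its two hanging ears 38 mm, lower edge 50 mm below this point. Starts in the middle notches. Home: point 62 mm above the lower tray's underside. Lift over 35 mm to clear the walls.
- upper_bar (a point): Middle of the upper tray's bar: flat, along y, 12 mm thick (x), 26 high (z), 186 long, its middle 81 mm above the tray's floor. Tray: pale wood, 200 long (y), 150 wide (x), walls 34 high, loose, 0.36 to 0.6 kg; its underside is 86 mm below the bar's middle. Starts on the drainer tipped 35 degrees to the left: x up the slope to the right, +y away from the robot. Home: point 164 mm straight above the lower tray's origin.
- lug (a point): Tip of the upper tray's far left lug: x -63, y +88, z -102 mm from the bar's middle, axes of the upper tray. Four round lugs, 10.4 mm thick, 16 mm long, tapered tips, stand under the corners at x = +-63, y = +-88 mm and fit the sockets; the tray's underside then lies on the post tops.
- well_floor (a point): Middle of the underside of the upper tray's deep well, in the tray's axes x 0, y +24, z -129 mm from the bar's middle. The well hangs 43 mm below the tray's underside, over x +-58, y -14 to +62 mm, and reaches down into the lower tray's far and middle part.
- drainer: Fixed steel wire stand, 160 mm long (y). Two rails slope 35 degrees up along +x (to the right) at y = +-73 mm under the upper tray's floor; hooks at their low left ends stand 26 mm up the slope's normal. Origin: on the worktop below the middle of the tray's underside (100 mm up); +y away from the robot. Draw the tray out along the slope's normal (up and left) 60 mm or more so its well clears the wires.
- steel_cup: Small steel beaker 56 mm wide, 64 mm high, loose bystander; origin at the centre of its underside.
- mug: White spotted mug, 82x114x91 mm, loose bystander; origin under its middle.
- salt_shaker: Salt shaker 44 mm wide, 90 mm high, loose bystander; origin at the centre of its underside.
Not all that is in view belongs to the job. Leave any turquoise look-alike of the part that bears divider_tab alone.

How it is judged:
By the outcome, as a careful person would: the job done as asked, in the order asked, and still so for the second after the job is handed in, with the robot touching nothing.
It also fails if it takes over 64 s, if anything falls off the work surface, if the arm or the gripper's body presses on something with over 40 N, if the wrist force passes 120 N, or if a joint passes its speed limit or range.

ROBOT

A 7-joint arm with a two-finger parallel gripper is mounted at the origin on a cart in front of the work surface, level with it; the furniture and walls round the work are solid. World frame = base frame: x ahead of the robot, y to its left, z up, the work surface at z = 0. Lengths are in mm, angles in rad, forces in N, time in s.
With the tool pointing down it reaches from about 350 to 900 mm from the base axis. Payload 8.1 kg.
Tool frame: the origin (TCP) lies between the finger pads; the fingertips stand 14 mm ahead of it and the grasp point (between the pads) lies 5 mm behind it; z points along the fingers, y is the line along which they close (so a half turn about z gives the same grasp; the last joint's range is limited). The gripper opens to 92 mm and grips with 3 to 60 N. Pads are 19 mm wide; open, the fingers measure 130 mm over their backs; the gripper's body (75 mm by 190 mm) begins 47 mm behind the grasp point.
Start: joints at [1.215, 0.434, 0.025, 1.573, -0.012, 1.134, -0.075], TCP at [156.298, -605.154, 240.742] pointing down, gripper open.
Joint ranges: [-2.62, 2.62], [-0.44, 2.09], [-1.27, 1.32], [0.08, 2.57], [-1.32, 4.46], [0.12, 2], [-2.74, 2.74]. Speed limits (rad/s): [2.22, 2.22, 3.01, 3.01, 3.14, 3.14, 3.14].

INTERFACE

Orientations are given as a unit quaternion [x, y, z, w].
In Python, from workcell import ctrl gives the robot as it stands.
- The arm moves only by the tool arm_command, never from a script. Its arguments are lists of equal length, an entry for each row: "dp": the shift along the world's x, y, z in cm, a list of three; "spin": the turn about the world's z in degrees; "jaw": the closure in counts, from 0 (fully open) to 255 (shut). In form: {"dp": [[x, y, z], ...], "spin": [spin, ...], "jaw": [jaw, ...]}. A call has 1 to 5 rows; each row is the pose to reach, as a shift and turn from the pose commanded when the call began; what a row does not reach only later rows make up. A row lasts 1/8 s, in which the tool goes at most 62.5 mm and 10.7 degrees, less where a joint would pass 70% of its speed; a pose out of reach is approached as far as the arm can. A call with a gripper value outside its range is refused whole. The fingers move at their own pace and stop on an object; the grip force is fixed at half the most. Time passes only in rows, so rows that repeat a pose let the fingers close. It gives the time, the measured TCP pose, the force, the opening and the grip force at its end, in the units of the state.
- ctrl.state(): the state, without advancing time (a new reading comes with each control period).
- ctrl.read_camera(name): name is "scene" or "top" or "wrist"; returns (picture, depth): 420x560x3 uint8, blue, green, red; 420x560 float32, mm along the optical axis (not along the pixel's ray), 0 where there is no reading.
- ctrl.camera_info(name): a dict with "vfov" (degrees; the focal length in pixels is half the picture's height over the tangent of half this angle, whatever the lens; pixels are square), "cx", "cy" (the principal point, pixels), "origin" and "attitude" of the camera in the world. Camera axes: x right, y up, looking along -z (the intrinsics and any distortion apply to the point x, -y, -z); pixel columns grow to the right and rows downward; lengths in mm; the calibration is good to about 2 mm. The wrist camera is an equidistant fisheye: a pixel r from the principal point sees the ray r / f radians off the axis. A picture is of the moment at which its call begins: read the wrist's pose just before it. camera_info takes no time and is no camera call; for the wrist camera it gives the pose at the moment of the call.
- ctrl.hand_in(): hands the job in; it is judged then, once.
The state is a dict: "clock": time; "joint_positions": joint angles; "qd": joint speeds; "joint_efforts": joint torques, N m; "ee_pos": TCP position; "ee_rot": TCP orientation; "wrist_force": force on the tool from outside, world axes, zero at the start; "moment": the same for the moment, N m; "grip_width": opening from 0.0 (shut) to 1.0 (fully open); "grasp_force": force on a finger pad.
Only numpy, scipy, OpenCV 4.12 (cv2) and the standard library are available. Lean on these libraries where they do the work, as an engineer would, in place of code of your own. Each camera call takes 0.05 s, during which the arm holds its last target. There are 200 camera calls.

## Working session

There is one attempt and no reset: what is moved stays moved. The work goes in short steps, Python scripts to look and compute and a tool call to move; the robot and the scene stay as the last step left them, time stands still between calls to the robot, and variables do not carry over. Pictures are saved under pics/ and viewed, at most 10 in all, crops included, and the job is handed in when it is done.

Besides the shell and the picture viewer there is one more tool, called as name(argument=value, ...), one argument or row to a line, values as JSON. arm_command: Moves the arm, as the interface text tells. Its arguments: {"type":"object","properties":{"dp":{"type":"array"},"spin":{"type":"array"},"jaw":{"type":"array"}},"required":["dp","spin","jaw"]}

```bash
ls; mkdir -p pics
cat > h.py <<'E'
import numpy as np, cv2
from workcell import ctrl
from scipy.spatial.transform import Rotation as R
def info(n):
    i=ctrl.camera_info(n); return i
def rot(i):
    a=np.array(i["attitude"],float)
    return a if a.shape==(3,3) else R.from_quat(a).as_matrix()
def snap(n,fn):
    i=info(n); p,d=ctrl.read_camera(n); cv2.imwrite('pics/%s.png'%fn,p); np.savez('pics/%s.npz'%fn,d=d,p=p,o=i["origin"],A=rot(i),c=[i["cx"],i["cy"],210/np.tan(np.radians(i["vfov"]/2))],fish=n=="wrist"); return p,d
def load(fn): return np.load('pics/%s.npz'%fn)
def rays(s,uv):
    uv=np.atleast_2d(uv).astype(float); cx,cy,f=s['c']; x=(uv[:,0]-cx)/f; y=(uv[:,1]-cy)/f
    if s['fish']:
        r=np.hypot(x,y)+1e-9; k=np.tan(r)/r; x=x*k;y=y*k
    return np.c_[x,-y,-np.ones(len(x))]@s['A'].T
def plane(s,uv,z):
    r=rays(s,uv); o=s['o']; return o+r*((z-o[2])/r[:,2])[:,None]
def pts(s,uv):
    uv=np.atleast_2d(uv); d=s['d'][uv[:,1].astype(int),uv[:,0].astype(int)]
    return s['o']+rays(s,uv)*d[:,None]
E
python3 - <<'E'
from h import *
print(ctrl.state())
for n in("scene","top","wrist"): print(n,ctrl.camera_info(n))
a,_=snap("scene","s0");b,_=snap("top","t0")
E
```

```text
pics
{'clock': 0.0, 'joint_positions': array([ 1.21540078,  0.43520306,  0.02495813,  1.57410363, -0.01159143,
        1.13397521, -0.07507647]), 'qd': array([-0.00073428, -0.00045421, -0.00065966, -0.00016171,  0.00117166,
       -0.00070949,  0.00014395]), 'joint_efforts': array([ 7.52431934e-04, -6.67855024e+01,  9.85053889e-01, -3.14446843e+01,
       -6.07490167e-02,  4.30946262e-02,  1.50095930e-04]), 'ee_pos': array([ 156.15047203, -604.67753732,  239.95462731]), 'ee_rot': array([ 9.92023979e-01,  1.26046933e-01, -1.67202632e-04, -7.53900597e-04]), 'wrist_force': array([-1.05247285,  0.41756814, -0.33939558]), 'moment': array([0.01502138, 0.03936187, 0.01008635]), 'grasp_force': 0.0, 'grip_width': 1.0001269915733157}
scene {'vfov': 53.09964786363201, 'cx': 273.70183903993694, 'cy': 202.82918149868266, 'origin': array([-204.97649529,  206.07516074,  969.60020343]), 'attitude': array([-0.21516572,  0.27816424,  0.73640894, -0.57795349])}
top {'vfov': 48.88852318394604, 'cx': 284.9239354468248, 'cy': 203.29962876474855, 'origin': array([ 421.02528464,   53.71394507, 1383.28479052]), 'attitude': array([-0.02417753,  0.03353189,  0.71497883, -0.69792287])}
wrist {'vfov': 65.70646984690485, 'cx': 281.45313145394, 'cy': 216.80365143250268, 'origin': array([ 222.44847017, -588.29955714,  383.39079981]), 'attitude': array([-0.10311943,  0.08096459, -0.60678903,  0.78397589])}
```

View pics/s0.png

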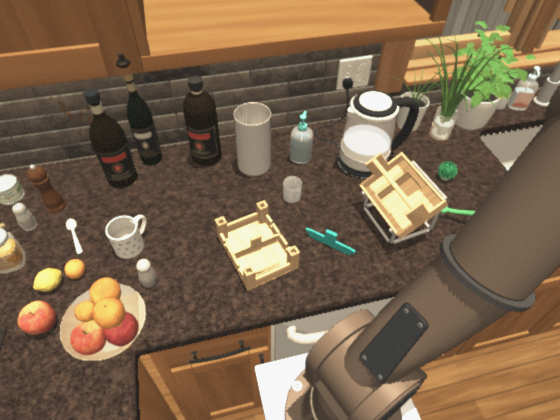

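View pics/t0.png

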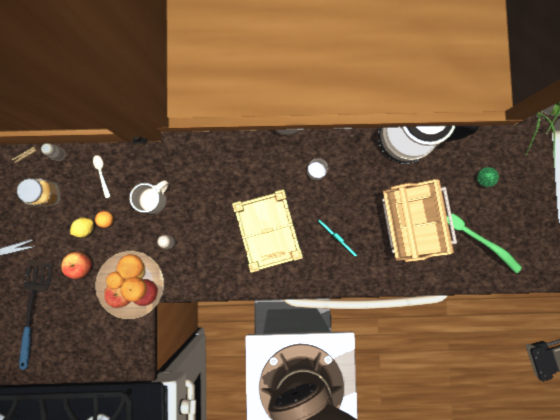

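Run:
```python
from h import *
s=load('t0')
v,u=np.mgrid[0:420,0:560]; uv=np.c_[u.ravel(),v.ravel()]
P=pts(s,uv).reshape(420,560,3)
Z=P[...,2]
t=P[185:275,225:310]
print('tablez',np.median(Z[280:295,250:350]))
m=((Z>68)&(Z<90)).astype(np.uint8); m[:185]=0;m[275:]=0;m[:,:225]=0;m[:,312:]=0
n,l,st,c=cv2.connectedComponentsWithStats(m)
for i in range(1,n):
    if st[i,4]>15: print(st[i],c[i].round(1),plane(s,c[i],78).round(1))
m=((Z>55)&(Z<100)).astype(np.uint8)
# drainer tray: bar
a=s['p'][175:275,370:470]; z=Z[175:275,370:470]
np.set_printoptions(linewidth=250)
print(z[::8,::6].round(0).astype(int))
def col(k):k=np.clip((k-0)/220*255,0,255).astype(np.uint8);return cv2.applyColorMap(k,2)
R1=np.hstack([cv2.resize(a,(380,300*100//100*1),interpolation=2)*1,cv2.resize(s['p'][185:275,225:312],(380,300),interpolation=2)])
R2=np.hstack([cv2.resize(col(z),(380,300),interpolation=0),cv2.resize(col(Z[185:275,225:312]),(380,300),interpolation=0)])
cv2.imwrite('pics/c0.png',np.vstack([R1,R2]))
```

```text
tablez 0.3700909621293249
[275 190  10  11  53] [279.8 194.8] [[552.1  49.   78. ]]
[232 202  11  10  55] [237.  206.5] [[521.7 170.8  78. ]]
[261 228  11   6  38] [266.1 230.4] [[452.2  90.1  78. ]]
[292 250  10  10  50] [296.3 254.9] [[381.5   6.7  78. ]]
[248 262  11  11  53] [253.1 266.8] [[351.4 128.7  78. ]]
[[  0   0  -2   0   2  -6   2  -4   6  -1  -3   1   1   0  -2   0  -2]
 [  1   3  -1   2   1  -2   8  -2 144 154 144 165   1  -4   5   1  -4]
 [  0   4   2  96  78 184  96 101 118 122 135 174   1  -4   2  -2   3]
 [ -2   3  78  75  73  80 174  95 108  78  86 135 145   0   3   1  -1]
 [ -2   1  -1  78  69  43 183  57  66  78  80 141 153 145  -5   2  -3]
 [  2   1   2  87  66  59 183  52  61  67  82  88 167 150  30  -1  -5]
 [  3   2   2  13  67  72 182  50  61 109 113 134 171  35  34  34  -2]
 [ -1   1  -3  13  76  73  79 172 100 112 121 126 141 149   4   0  32]
 [ -5   0   4   4  83  65  78 184  95 108 123 125 135 157 146   1  -2]
 [  4  -1   5   5  87  64  73 182  96 104 112 125 135 172   0   0  -1]
 [  5   3   4   2   2  68  74 183 112 150 147 151   0   1   2  -2   2]
 [  1   1  -2  -5   1   4   3   3   2  -2   5   1  -6   1  -1  -3   3]
 [  0   3   1  -2  -4  -2   5  -2   5  -5  -5   6  -3   3   1  -7  -4]]
```

View pics/c0.png

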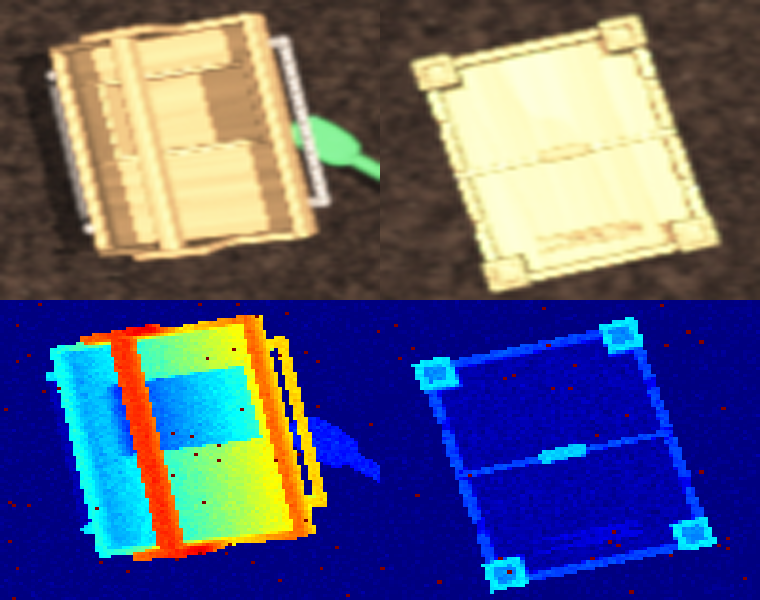

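arm_command(
  dp=[
    [2, 5.4, 1.6],
    [4, 10.8, 3.2],
    [6, 16.2, 4.8],
    [8, 21.6, 6.4],
    [10, 27, 8],
  ],
  spin=[10, 20, 30, 40, 50],
  jaw=[0, 0, 0, 0, 0],
)

```text
clock: 0.72
ee_pos: [256.6, -333.2, 321.0]
ee_rot: [0.844, 0.536, -0.0, -0.0]
wrist_force: [1.2, -0.5, 0.4]
grip_width: 1.001
grasp_force: 0.0
```

Run:
```python
from h import *
s=load('t0')
v,u=np.mgrid[0:420,0:560]; uv=np.c_[u.ravel(),v.ravel()]
P=pts(s,uv).reshape(420,560,3)
Q=P[178:268,380:422].reshape(-1,3); 
Q=Q[(Q[:,2]>168)&(Q[:,2]<200)]; print(len(Q),Q.mean(0),Q.min(0),Q.max(0))
vx,vy,x0,y0=cv2.fitLine(Q[:,:2].astype(np.float32),cv2.DIST_HUBER,0,0.01,0.01).ravel(); print(np.degrees(np.arctan2(vy,vx)),x0,y0)
a=(Q[:,:2]-[x0,y0])@[vx,vy]; print(np.percentile(a,[0,2,98,100]))
# right rim high wall z>150 , floor plane fit
B=P[178:268,380:470].reshape(-1,3)
yl=(B[:,:2]-[x0,y0])@[vy,-vx]; al=(B[:,:2]-[x0,y0])@[vx,vy]
f=(yl>35)&(yl<75)&(al<-25)&(al>-75)&(B[:,2]>80)
print('floor slope',np.polyfit(yl[f],B[f,2],1),f.sum())
for zr in((160,178),): 
    m=(B[:,2]>zr[0])&(B[:,2]<zr[1])&(yl>60); print('rim r',np.median(yl[m]),np.percentile(al[m],[1,99]))
s2=ctrl.state(); print(s2['ee_pos'],s2['clock'])
```

```text
593 [ 464.32628291 -283.30443907  179.62247872] [ 361.00961711 -309.90174522  168.0877766 ] [ 565.68230689 -245.4360731   197.48134509]
7.7344103 460.95023 -282.82123
[-99.26181999 -97.25150738  99.93739268 101.75413444]
floor slope [ 0.70767924 67.98835237] 304
rim r 94.0745395322799 [-96.6059429  100.58878461]
[ 256.58188365 -333.17066731  321.04808793] 0.725
```

arm_command(
  dp=[
    [2, 5, 0],
    [4, 10, 0],
    [6, 15, -1],
    [8, 20, -2],
    [10, 25, -3],
  ],
  spin=[10, 20, 30, 39.4, 39.4],
  jaw=[0, 0, 0, 0, 0],
)

```text
clock: 1.35
ee_pos: [356.4, -83.5, 290.5]
ee_rot: [0.616, 0.788, -0.0, 0.0]
wrist_force: [0.2, -1.4, -0.3]
grip_width: 0.999
grasp_force: 0.0
```

arm_command(
  dp=[
    [2, 4, -1.5],
    [4, 8, -3],
    [6, 12, -5],
    [8, 15, -7],
    [9.6, 17.4, -9],
  ],
  spin=[0, 0, 0, 0, 0],
  jaw=[70, 70, 70, 70, 70],
)

```text
clock: 1.98
ee_pos: [452.7, 90.2, 199.8]
ee_rot: [0.616, 0.788, 0.0, -0.0]
wrist_force: [0.6, 0.1, 0.6]
grip_width: 0.728
grasp_force: 0.0
```

arm_command(
  dp=[
    [0, 0, 0],
  ],
  spin=[0],
  jaw=[70],
)

```text
clock: 2.1
ee_pos: [451.9, 90.6, 199.3]
ee_rot: [0.615, 0.788, -0.0, -0.002]
wrist_force: [0.2, -1.1, 1.0]
grip_width: 0.725
grasp_force: 0.0
```

Run:
```python
from h import *
snap("wrist","w1")
s=ctrl.state();print(s['ee_pos'],s['ee_rot'],s['clock'],s['joint_positions'].round(2))
```

```text
[451.71503048  89.4019665  199.96486523] [ 6.15694443e-01  7.87984140e-01 -5.56790618e-04 -1.01849588e-03] 2.15 [ 0.32  0.31 -0.77  1.96  0.26  0.97 -0.33]
```

View pics/w1.png

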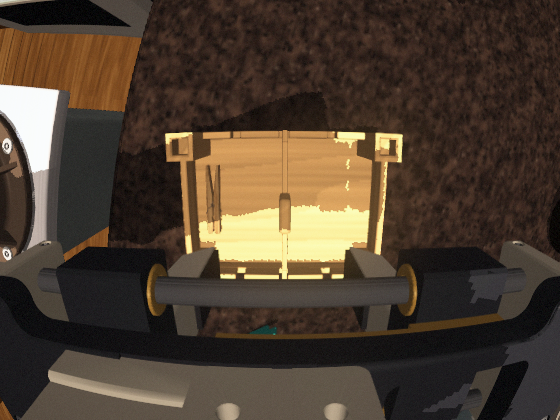

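Run:
```python
from h import *
s=load('w1')
print(plane(s,[[285,213],[285,194],[285,232]],72).round(1)); print(plane(s,[[180,147],[390,147]],78).round(1))
t=load('t0'); print(plane(t,[[266.1,230.4]],72))
print(pts(s,[[285,213],[285,205],[180,138],[400,146]]).round(1))
```

```text
[[453.2  91.   72. ]
 [449.1 107.1  72. ]
 [457.4  74.4  72. ]]
[[353.7 126.4  78. ]
 [524.2 169.5  78. ]]
[[452.35202834  90.2440941   72.        ]]
[[453.2  90.9  71.7]
 [451.4  98.   72.9]
 [351.4 133.6  75.7]
 [532.9 173.   77.5]]
```

arm_command(
  dp=[
    [0, 0.1, -5],
    [0, 0.1, -10],
    [0, 0.1, -13],
    [0, 0.1, -14.3],
    [0, 0.1, -14.3],
  ],
  spin=[0, 0, 0, 0, 0],
  jaw=[70, 70, 70, 70, 70],
)

```text
clock: 2.78
ee_pos: [452.3, 89.3, 58.0]
ee_rot: [0.617, 0.787, -0.0, 0.0]
wrist_force: [0.9, -0.1, -0.2]
grip_width: 0.724
grasp_force: 0.0
```

arm_command(
  dp=[
    [0, 0, 0],
    [0, 0, 0],
    [0, 0, 0],
    [0, 0, 0],
    [0, 0, 0],
  ],
  spin=[0, 0, 0, 0, 0],
  jaw=[235, 235, 235, 235, 235],
)

```text
clock: 3.4
ee_pos: [452.3, 89.8, 57.8]
ee_rot: [0.616, 0.787, 0.0, 0.0]
wrist_force: [-1.0, -0.4, 0.1]
grip_width: 0.233
grasp_force: 0.0
```

arm_command(
  dp=[
    [0, 0, 0],
    [0, 0, 0],
    [0, 0, 0],
    [0, 0, 0],
  ],
  spin=[0, 0, 0, 0],
  jaw=[240, 240, 240, 240],
)

```text
clock: 3.9
ee_pos: [452.2, 89.8, 57.7]
ee_rot: [0.616, 0.787, -0.0, -0.0]
wrist_force: [0.6, 0.7, -0.4]
grip_width: 0.107
grasp_force: 30.0
```

arm_command(
  dp=[
    [0, 0, 1.5],
    [0, 0, 3],
    [0, 0, 4.5],
    [-2.2, -0.55, 4.5],
    [-4.37, -1.09, 4.5],
  ],
  spin=[0, 0, 0, 0, 0],
  jaw=[240, 240, 240, 240, 240],
)

```text
clock: 4.53
ee_pos: [408.5, 78.9, 103.8]
ee_rot: [0.617, 0.787, 0.0, 0.001]
wrist_force: [0.7, -0.6, -1.0]
grip_width: 0.109
grasp_force: 30.0
```

Run:
```python
from h import *
s=ctrl.state();print(s['ee_pos'],s['clock'],s['grip_width'])
snap("wrist","w2")
p=cv2.imread('pics/w2.png')
cv2.imwrite('pics/w2c.png',cv2.resize(p[110:300,150:420],(800,563),interpolation=2))
```

```text
[408.45390841  78.87650253 103.78523568] 4.525 0.1093484219716381
```

View pics/w2c.png

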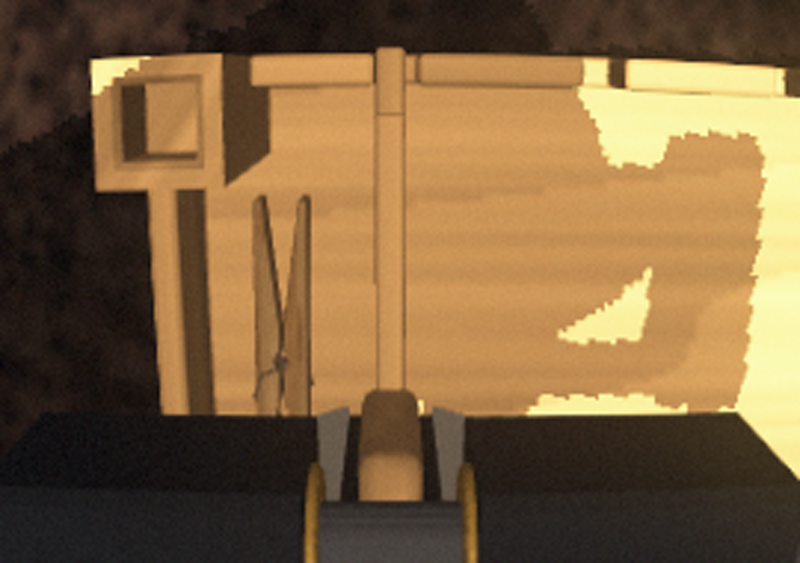

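arm_command(
  dp=[
    [0.14, 0.03, -1],
    [0.14, 0.03, -2.2],
    [0.14, 0.03, -3.2],
    [0.14, 0.03, -4.0],
    [0.14, 0.03, -4.4],
  ],
  spin=[0, 0, 0, 0, 0],
  jaw=[240, 240, 240, 240, 240],
)

```text
clock: 5.2
ee_pos: [409.8, 79.4, 58.0]
ee_rot: [0.616, 0.787, -0.0, -0.0]
wrist_force: [-0.4, -0.6, -0.3]
grip_width: 0.107
grasp_force: 30.0
```

Run:
```python
from h import *
s=ctrl.state();print(s['ee_pos'],s['clock'],s['grip_width'],s['wrist_force'])
snap("wrist","w3")
p=cv2.imread('pics/w3.png')
cv2.imwrite('pics/w3c.png',cv2.resize(p[90:300,150:420],(800,600),interpolation=2))
```

```text
[409.77943651  79.42104615  57.98386809] 5.2 0.10709713499596105 [-0.43467893 -0.6304531  -0.31744754]
```

View pics/w3c.png

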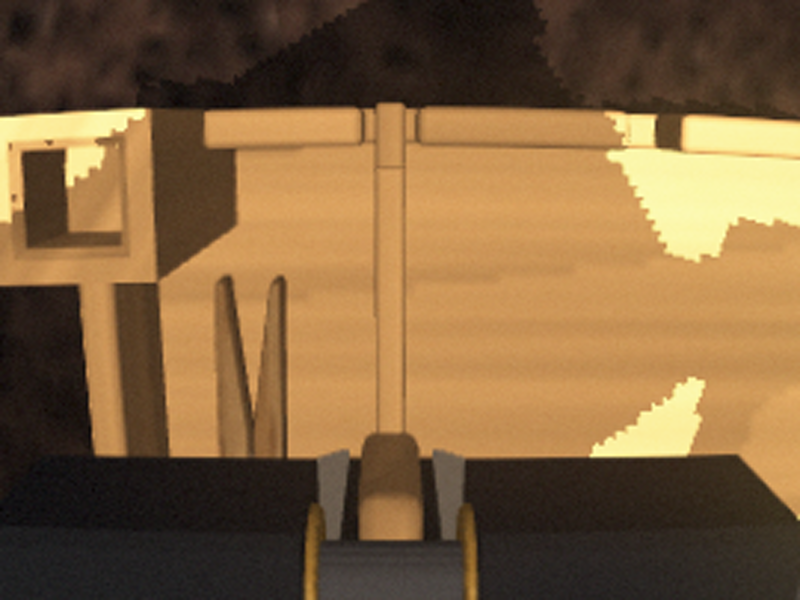

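arm_command(
  dp=[
    [0, 0, 0],
    [0, 0, 0],
    [0, 0, 0],
    [0, 0, 1],
    [0, 0, 6],
  ],
  spin=[0, 0, 0, 0, 0],
  jaw=[150, 150, 150, 150, 120],
)

```text
clock: 5.88
ee_pos: [408.4, 78.9, 118.4]
ee_rot: [0.616, 0.788, -0.002, -0.002]
wrist_force: [1.4, -0.6, -0.0]
grip_width: 0.48
grasp_force: 0.0
```

arm_command(
  dp=[
    [0, 0, 6],
    [0, 0, 12],
    [0, 0, 18],
    [0, 0, 22],
    [0, 0, 22],
  ],
  spin=[0, 0, 0, 0, 0],
  jaw=[60, 60, 60, 60, 60],
)

```text
clock: 6.5
ee_pos: [411.1, 80.1, 342.2]
ee_rot: [0.616, 0.787, 0.002, 0.002]
wrist_force: [-0.1, -0.5, -0.2]
grip_width: 0.763
grasp_force: 0.0
```

Run:
```python
from h import *
s=ctrl.state();print(s['ee_pos'],s['clock'],s['grip_width'],s['wrist_force'],s['joint_positions'].round(2))
snap("wrist","w4")
```

```text
[411.06311045  80.1157132  342.15163883] 6.5 0.7625245902168192 [-0.10727465 -0.48683209 -0.22535172] [ 0.49  0.08 -0.85  1.82  0.07  1.26 -0.13]
```

View pics/w4.png

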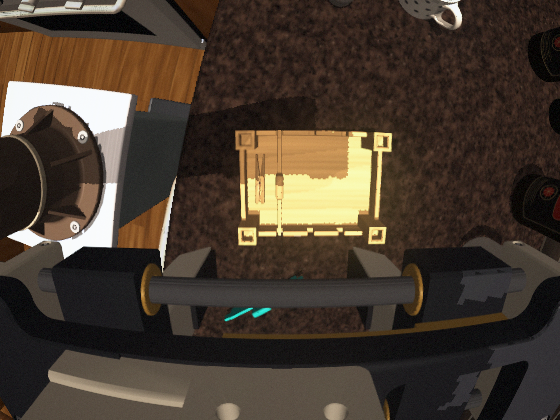

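arm_command(
  dp=[
    [1, -3.6, 0],
    [2, -7.2, 0],
    [3, -10.8, 0],
    [4, -14.4, 0],
    [5.2, -18, 0],
  ],
  spin=[-10, -20, -30, -40, -50],
  jaw=[60, 60, 60, 60, 60],
)

```text
clock: 7.18
ee_pos: [461.3, -101.7, 337.5]
ee_rot: [0.893, 0.451, -0.001, -0.001]
wrist_force: [0.9, -0.4, -0.1]
grip_width: 0.764
grasp_force: 0.0
```

arm_command(
  dp=[
    [0, -3.6, 0],
    [0, -7.2, 0],
    [0, -10.8, 0],
    [0, -14.4, 0],
    [0, -18, 0],
  ],
  spin=[-10, -20, -30, -40, -46.2],
  jaw=[60, 60, 60, 60, 60],
)

```text
clock: 7.8
ee_pos: [461.2, -281.3, 337.3]
ee_rot: [0.998, 0.065, -0.001, -0.001]
wrist_force: [-0.1, -0.2, 0.1]
grip_width: 0.767
grasp_force: 0.0
```

arm_command(
  dp=[
    [0, 0, 0],
    [0, 0, 0],
  ],
  spin=[0, 0],
  jaw=[60, 60],
)

```text
clock: 8.05
ee_pos: [461.7, -279.6, 337.7]
ee_rot: [0.998, 0.068, -0.001, -0.001]
wrist_force: [0.1, 1.1, -0.4]
grip_width: 0.765
grasp_force: 0.0
```

Run:
```python
from h import *
s=ctrl.state();print(s['ee_pos'],s['ee_rot'],s['clock'],s['joint_positions'].round(2))
snap("wrist","w5")
w=load('w4'); q=plane(w,[[246,141],[382,142],[376,234],[247,236]],78)[:,:2]; print(q.round(1),q.mean(0))
d=q[1]-q[0]+q[2]-q[3]; print(np.degrees(np.arctan2(d[1],d[0])),np.linalg.norm(d)/2)
```

```text
[ 461.74054723 -279.62770326  337.71528385] [ 9.97691074e-01  6.79059755e-02 -6.96342134e-04 -9.02455569e-04] 8.05 [ 0.75  0.26 -0.39  1.6   0.1   1.3  -1.09]
[[354.5 125.1]
 [522.4 168.2]
 [551.5  47.9]
 [382.9   4.2]] [452.81548953  86.38091574]
14.459066095217226 173.75531842146987
```

View pics/w5.png

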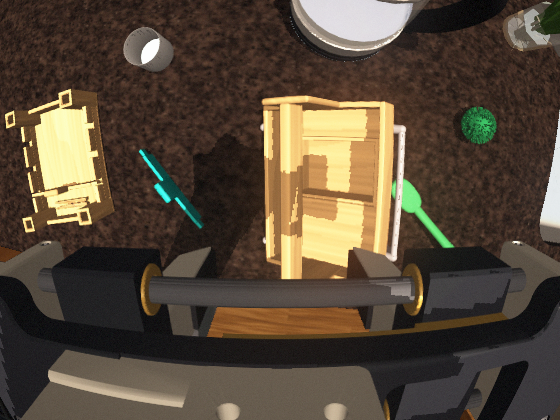

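Run:
```python
from h import *
s=load('w5'); yw=np.radians(7.7)
for r in(130,160,190,220,250):
    u=np.arange(268,318); q=pts(s,np.c_[u,np.full(50,r)])
    m=q[:,2]>150; print(r,u[m].min(),u[m].max(),q[m][0].round(1),q[m][-1].round(1),((q[m][0]+q[m][-1])/2).round(1))
v,u=np.mgrid[90:275,255:410]; Q=pts(s,np.c_[u.ravel(),v.ravel()])
f=np.array([np.cos(yw),np.sin(yw)]); rgt=np.array([f[1],-f[0]])
c=np.array([462,-280]); a=(Q[:,:2]-c)@f; b=(Q[:,:2]-c)@rgt
m=(Q[:,2]>155)&(abs(b)<14)&(a<110); print('far end',np.percentile(a[m],[95,98,99.5,100]))
m=(Q[:,2]>80)&(a>60); print('tray far',np.percentile(a[m],[95,98,99,99.8]))
m=(Q[:,2]>140)&(b>70)&(b<110); print('rim',np.percentile(b[m],[2,50,98]),np.median(Q[m,2]),Q[m,2].max())
```

```text
130 280 302 [ 530.3 -269.2  177.3] [ 533.3 -290.   165.2] [ 531.8 -279.6  171.2]
160 280 302 [ 502.6 -273.   178.7] [ 504.4 -294.2  165.7] [ 503.5 -283.6  172.2]
190 280 302 [ 473.9 -276.9  176. ] [ 474.6 -298.8  163. ] [ 474.3 -287.8  169.5]
220 280 303 [ 444.7 -280.9  176.7] [ 529.7 -271.2  481.1] [ 487.2 -276.1  328.9]
250 281 309 [ 414.4 -286.   177.9] [ 529.7 -271.2  481.1] [ 472.1 -278.6  329.5]
far end [ 95.56250005  98.41520868  99.9735714  100.94468105]
tray far [ 98.67448187  99.8253148  100.25813597 100.96115818]
rim [ 74.83834523  99.7406197  109.4988071 ] 166.89931464022362 171.10706284888136
```

arm_command(
  dp=[
    [0.5, -0.8, -5],
    [0.5, -0.8, -10],
    [0.5, -0.8, -14],
    [0.5, -0.8, -17.2],
    [0.5, -0.8, -17.2],
  ],
  spin=[0, 0.3, 0.3, 0.3, 0.3],
  jaw=[70, 100, 130, 140, 150],
)

```text
clock: 8.72
ee_pos: [465.7, -286.8, 164.8]
ee_rot: [0.997, 0.071, -0.002, -0.002]
wrist_force: [0.7, 0.5, -0.8]
grip_width: 0.419
grasp_force: 0.0
```

arm_command(
  dp=[
    [0, 0, 0],
    [0, 0, 0],
    [0, 0, 0],
    [0, 0, 0],
    [0, 0, 0],
  ],
  spin=[0, 0, 0, 0, 0],
  jaw=[165, 175, 182, 186, 190],
)

```text
clock: 9.35
ee_pos: [467.3, -288.2, 167.2]
ee_rot: [0.998, 0.07, 0.0, -0.0]
wrist_force: [-0.4, 2.8, 5.5]
grip_width: 0.26
grasp_force: 6.0
```

arm_command(
  dp=[
    [0, 0, 0],
    [0, 0, 0],
    [0, 0, 0],
  ],
  spin=[0, 0, 0],
  jaw=[192, 192, 192],
)

```text
clock: 9.72
ee_pos: [467.3, -288.2, 167.2]
ee_rot: [0.998, 0.07, 0.0, -0.0]
wrist_force: [-1.1, 3.6, 5.5]
grip_width: 0.25
grasp_force: 17.4
```

arm_command(
  dp=[
    [-0.04, 0.3, 0.5],
    [-0.1, 0.65, 1.0],
    [-0.14, 1.0, 1.5],
    [-0.19, 1.35, 2.0],
    [-0.24, 1.7, 2.5],
  ],
  spin=[0, 0, 0, 0, 0],
  jaw=[192, 192, 192, 192, 192],
)

```text
clock: 10.35
ee_pos: [464.5, -271.3, 192.1]
ee_rot: [0.998, 0.07, -0.0, -0.0]
wrist_force: [0.6, -0.3, -1.8]
grip_width: 0.247
grasp_force: 0.8
```

```bash
cat >> h.py <<'E'
def rel(fn,yaw):
    "tray profile seen from wrist, relative to grasp point"
    st=ctrl.state(); snap("wrist",fn); s=load(fn); y=np.radians(yaw)
    f=np.array([np.cos(y),np.sin(y)]); r=np.array([f[1],-f[0]])
    v,u=np.mgrid[80:245,200:420]; Q=pts(s,np.c_[u.ravel(),v.ravel()]); c=st['ee_pos']+[0,0,5]
    a=(Q[:,:2]-c[:2])@f; b=(Q[:,:2]-c[:2])@r; z=Q[:,2]-c[2]
    print(st['ee_pos'].round(1),st['clock'],st['wrist_force'].round(1),st['grip_width'],st['grasp_force'])
    for lo in range(-120,125,10):
        m=(a>30)&(a<80)&(b>=lo)&(b<lo+10)&(z<60)&(z>-250)
        if m.sum()>5: print(lo+5,m.sum(),np.percentile(z[m],[5,50,95]).round(0))
    return a,b,z
E
python3 -c "
from h import *
rel('w6',8.1)"
```

```text
[ 464.5 -271.3  192.1] 10.35 [ 0.6 -0.3 -1.8] 0.24741360403906812 0.7521386607550085
-85 227 [-199. -198. -196.]
-75 446 [-199. -198. -196.]
-65 439 [-199. -198. -196.]
-55 72 [-199. -197. -197.]
-35 944 [-90. -85. -83.]
-25 1095 [-108.  -99.  -91.]
-15 116 [-109. -108. -107.]
-5 2811 [5. 8. 9.]
5 2594 [-8.  1.  8.]
15 404 [-136.  -86.   -8.]
25 889 [-136.  -85.  -81.]
35 939 [-130.  -80.  -75.]
45 994 [-125.  -74.  -70.]
55 1040 [-119.  -69.  -64.]
65 1077 [-114.  -63.  -58.]
75 1114 [-108.  -57.  -53.]
85 773 [-103.  -97.  -50.]
95 417 [-98. -95. -91.]
105 173 [-92. -91. -89.]
```

arm_command(
  dp=[
    [-0.04, 0.35, 0.6],
    [-0.1, 0.7, 1.3],
    [-0.15, 1.1, 2.0],
    [-0.2, 1.4, 2.7],
    [-0.25, 1.8, 3.4],
  ],
  spin=[0, 0, 0, 0, 0],
  jaw=[194, 195, 196, 197, 198],
)

```text
clock: 11.02
ee_pos: [462.1, -253.6, 226.3]
ee_rot: [0.998, 0.07, 0.0, 0.0]
wrist_force: [0.2, -0.2, -1.1]
grip_width: 0.222
grasp_force: 0.0
```

```bash
python3 -c "
from h import *
rel('w7',8.1)"
```

```text
[ 462.1 -253.6  226.3] 11.025 [ 0.2 -0.2 -1.1] 0.22237102406968468 0.0
-95 140 [-233. -232. -231.]
-85 354 [-233. -232. -230.]
-75 368 [-233. -232. -231.]
-65 368 [-233. -232. -231.]
-55 223 [-233. -232. -231.]
-35 727 [-140. -131. -129.]
-25 717 [-157. -153. -142.]
-15 604 [-155. -154. -151.]
-5 587 [-176. -153. -148.]
5 1251 [-190.  -46.  -44.]
15 1341 [-56. -45. -43.]
25 228 [-65. -61. -58.]
35 480 [-182. -136. -134.]
45 618 [-180. -133. -130.]
55 620 [-176. -130. -126.]
65 640 [-173. -126. -123.]
75 656 [-169. -123. -119.]
85 656 [-166. -119. -116.]
95 1417 [-161. -113.  -81.]
105 693 [-159. -111.  -99.]
```

View pics/w7.png

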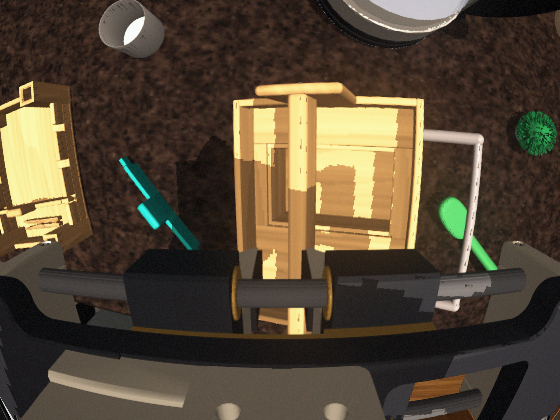

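Run:
```python
from h import *
s=load('w7')
for r in(150,170,190,210,230):
    u=np.arange(240,330); q=pts(s,np.c_[u,np.full(90,r)])
    m=(q[:,2]>170)&(q[:,2]<230); print(r,u[m].min(),u[m].max(),q[m][0].round(1),q[m][-1].round(1),q[m].mean(0).round(1))
```

```text
150 288 315 [ 519.8 -249.9  183.4] [ 521.5 -266.6  170.7] [ 520.9 -257.6  183.9]
170 288 314 [ 508.5 -251.5  184.8] [ 509.2 -267.9  171.1] [ 509.5 -259.   184.1]
190 288 314 [ 496.8 -253.2  184.1] [ 496.9 -269.8  171.6] [ 497.9 -260.8  184. ]
210 288 313 [ 485.4 -254.9  185.6] [ 484.3 -271.2  172. ] [ 486.1 -262.3  184.3]
230 288 312 [ 472.8 -256.7  184.1] [ 471.7 -272.5  173.5] [ 474.  -263.8  184.7]
```

arm_command(
  dp=[
    [0.2, -0.5, 0],
    [0.5, -1.15, 0],
    [0.5, -1.15, 0],
    [0.5, -1.15, -3],
    [0.5, -1.15, -6],
  ],
  spin=[0, 0, 0, 0, 0],
  jaw=[140, 140, 140, 140, 140],
)

```text
clock: 11.7
ee_pos: [467.2, -265.4, 165.0]
ee_rot: [0.998, 0.069, 0.0, 0.0]
wrist_force: [0.1, -0.5, -0.2]
grip_width: 0.45
grasp_force: 0.0
```

arm_command(
  dp=[
    [0, 0, 0],
    [0, 0, 0],
    [0, 0, 0],
    [0, 0, 0],
    [0, 0, 0],
  ],
  spin=[0, 0, 0, 0, 0],
  jaw=[180, 220, 240, 240, 240],
)

```text
clock: 12.32
ee_pos: [467.8, -265.2, 166.5]
ee_rot: [0.998, 0.07, 0.001, 0.0]
wrist_force: [-0.1, 2.2, 4.4]
grip_width: 0.192
grasp_force: 30.0
```

```bash
python3 -c "
from h import *
rel('w8',7.9)"
```

```text
[ 467.8 -265.2  166.5] 12.325 [-0.1  2.2  4.4] 0.19224753158660016 29.998969808220863
-75 24 [-173. -172. -171.]
-55 274 [-72. -71. -70.]
-45 1500 [-90. -78. -70.]
-35 977 [-97. -95. -92.]
-25 958 [-100.  -93.  -91.]
-15 354 [-110.  -90.  -89.]
-5 2791 [12. 15. 16.]
5 2531 [-3. 10. 16.]
15 513 [-124.  -78.  -76.]
25 950 [-123.  -76.  -73.]
35 997 [-119.  -72.  -69.]
45 1032 [-115.  -69.  -66.]
55 1027 [-112.  -65.  -63.]
65 1044 [-109.  -62.  -59.]
75 1126 [-105.  -59.  -56.]
85 1303 [-101.  -55.  -53.]
95 84 [-100.  -98.  -96.]
```

arm_command(
  dp=[
    [-0.05, 0.4, 0.7],
    [-0.1, 0.8, 1.5],
    [-0.17, 1.2, 2.3],
    [-0.22, 1.6, 3.2],
    [-0.28, 2.0, 4.0],
  ],
  spin=[0, 0, 0, 0, 0],
  jaw=[245, 245, 245, 245, 245],
)

```text
clock: 13.0
ee_pos: [464.3, -244.9, 206.4]
ee_rot: [0.998, 0.07, 0.0, 0.0]
wrist_force: [0.6, -0.3, -3.1]
grip_width: 0.126
grasp_force: 30.0
```

```bash
python3 -c "
from h import *
rel('w9',7.9)"
```

```text
[ 464.3 -244.9  206.4] 13.0 [ 0.6 -0.3 -3.1] 0.12595582197462432 29.99727487564087
-55 839 [-126.  -85.  -81.]
-45 851 [-126.  -82.  -81.]
-35 881 [-126.  -82.  -81.]
-25 881 [-126.  -82.  -81.]
-15 843 [-126.  -82.  -81.]
-5 1743 [10. 12. 13.]
5 2028 [10. 12. 13.]
15 785 [-126.  -82.  -81.]
25 886 [-126.  -82.  -81.]
35 864 [-126.  -82.  -81.]
45 860 [-126.  -82.  -81.]
55 1230 [-126.  -83.  -81.]
65 1990 [-83. -79. -54.]
75 624 [-55. -53. -52.]
95 52 [-112. -109. -107.]
105 150 [-109. -105. -102.]
```

arm_command(
  dp=[
    [-0.2, 1, 2],
    [-0.3, 2, 5],
    [-0.4, 5, 8],
    [-0.5, 9, 9],
    [-0.6, 13, 9],
  ],
  spin=[0, 0, 2, 4, 6.2],
  jaw=[245, 245, 245, 245, 245],
)

```text
clock: 13.68
ee_pos: [458.6, -114.1, 296.9]
ee_rot: [0.992, 0.124, 0.001, 0.0]
wrist_force: [0.4, -0.3, -4.2]
grip_width: 0.126
grasp_force: 30.0
```

arm_command(
  dp=[
    [0, 0, 0],
    [0, 0, 0],
    [0, 0, 0],
  ],
  spin=[0, 0, 0],
  jaw=[245, 245, 245],
)

```text
clock: 14.05
ee_pos: [458.2, -116.3, 295.6]
ee_rot: [0.992, 0.123, -0.0, 0.0]
wrist_force: [0.2, -0.4, -3.5]
grip_width: 0.131
grasp_force: 30.0
```

Run:
```python
from h import *
s=ctrl.state();print(s['ee_pos'],s['ee_rot'],s['clock'],s['wrist_force'],s['moment'],s['grip_width'])
snap("wrist","w10")
```

```text
[ 458.16932945 -116.30170042  295.57494706] [ 9.92465101e-01  1.22527447e-01 -2.00949939e-04  8.94934817e-05] 14.05 [ 0.17381305 -0.37089739 -3.48100513] [-1.97325680e-02 -6.05837620e-02  4.30163037e-06] 0.1313114060124379
```

View pics/w10.png

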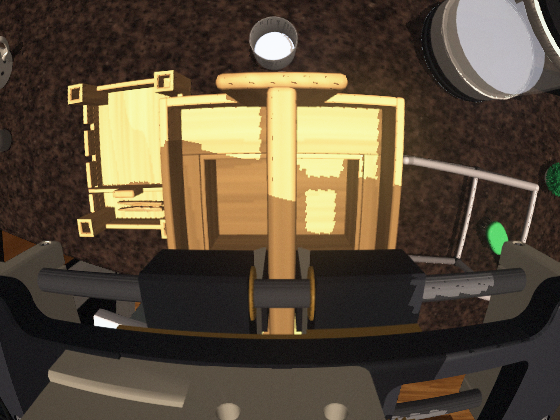

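Run:
```python
from h import *
s=load('w10'); 
q=plane(s,[[75,93],[164,80],[86,227]],78)[:,:2]; print(q.round(1))
c=(q[1]+q[2])/2; d=q[0]-q[2]; print('lower c',c,'yaw',np.degrees(np.arctan2(d[1],d[0])),np.linalg.norm(d),'w',np.linalg.norm(q[0]-q[1]))
print(pts(s,[[79,85],[160,87],[90,233]]).round(1))
y=np.radians(14.1);f=np.array([np.cos(y),np.sin(y)]); r=np.array([f[1],-f[0]])
v,u=np.mgrid[60:245,150:420]; Q=pts(s,np.c_[u.ravel(),v.ravel()]); t=np.array([458.2,-116.3,300.6])
a=(Q[:,:2]-t[:2])@f; b=(Q[:,:2]-t[:2])@r; z=Q[:,2]-t[2]
m=(abs(b)<5)&(z>-5)&(a>25)&(a<85); print('bar pitch',np.polyfit(a[m],z[m],1),np.polyfit(a[m],b[m],1))
m=(z>-60)&(z<-45)&(a>20)&(a<80)
L=m&(b<0);Rr=m&(b>0)
for n,k in(('L',L),('R',Rr)): print(n,np.percentile(b[k],[3,50,97]).round(1),np.median(z[k]),np.polyfit(a[k],b[k],1))
m=(z>-60)&(z<20)&(a>60)&(abs(b)<80); print('far',np.percentile(a[m],[50,95,98,99.5]))
for lo,hi in((-70,-40),(40,70)):
  m=(b>lo)&(b<hi)&(z>-60)&(z<-45)&(a>70); print('farwall',np.percentile(a[m],[3,50,97]))
m=(z<-70)&(z>-95)&(a>30)&(abs(b)<70)&(abs(b)>12); A=np.c_[a[m],b[m],np.ones(m.sum())]; print('floor',np.linalg.lstsq(A,z[m],rcond=None)[0])
```

```text
[[523.5 167.7]
 [554.2  45.3]
 [353.5 123.9]]
lower c [453.86303979  84.61866989] yaw 14.445776722564933 175.48359915447253 w 126.15101077490638
[[534.3 165.   76.3]
 [545.5  49.   76. ]
 [346.9 116.8  78.1]]
bar pitch [0.2933972 2.6636009] [ 0.00453227 -0.1770858 ]
L [-74.  -70.1 -68.2] -53.05911068793864 [-1.36190983e-03 -7.04223554e+01]
R [69.  70.9 74.8] -53.27430266428888 [-2.99246909e-04  7.12565414e+01]
far [85.38095816 90.95273684 91.494201   91.83012015]
farwall [72.41323173 87.26923885 91.49636273]
farwall [73.0178386  87.73212143 91.41275962]
floor [ 3.70822503e-02 -9.05989011e-04 -8.38780693e+01]
```

arm_command(
  dp=[
    [-1, 4, 0],
    [-2.5, 8, 0],
    [-4, 12, 0],
    [-5.5, 16, 0],
    [-6.5, 18.7, 0],
  ],
  spin=[0, 0, 0, 0, 0],
  jaw=[245, 245, 245, 245, 245],
)

```text
clock: 14.72
ee_pos: [392.7, 73.0, 295.9]
ee_rot: [0.992, 0.124, 0.0, -0.0]
wrist_force: [0.6, 0.5, -2.6]
grip_width: 0.128
grasp_force: 30.0
```

arm_command(
  dp=[
    [0, 0, 0],
    [0, 0, 0],
    [0, 0, 0],
    [0, 0, 0],
  ],
  spin=[0, 0, 0, 0],
  jaw=[245, 245, 245, 245],
)

```text
clock: 15.22
ee_pos: [393.5, 71.1, 295.6]
ee_rot: [0.992, 0.123, -0.0, -0.0]
wrist_force: [0.7, -0.1, -3.7]
grip_width: 0.128
grasp_force: 30.0
```

Run:
```python
from h import *
s=ctrl.state();print(s['ee_pos'],s['ee_rot'],s['clock'],s['wrist_force'],s['grip_width'])
p,_=snap("wrist","w11")
cv2.imwrite('pics/w11c.png',cv2.resize(p[0:150,140:420],(800,429),interpolation=2))
```

```text
[393.53022198  71.05560971 295.64732609] [ 9.92447967e-01  1.22666276e-01 -1.26835207e-04 -3.72135951e-05] 15.225 [ 0.65049984 -0.12246238 -3.68003825] 0.12835783314112117
```

View pics/w11c.png

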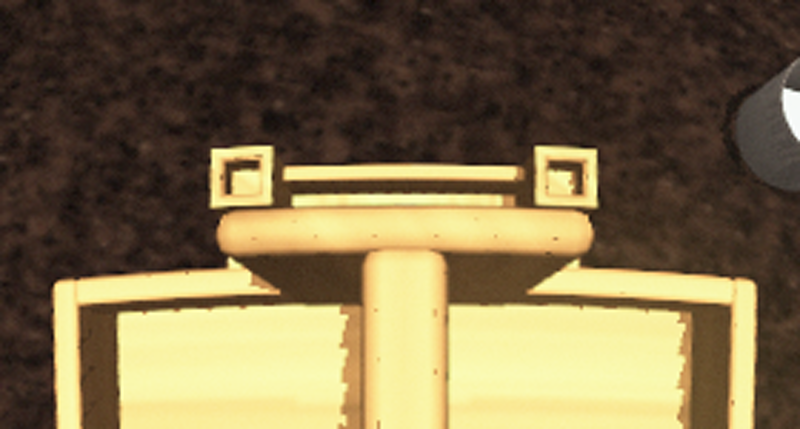

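Run:
```python
from h import *
s=load('w11'); y=np.radians(14.1);f=np.array([np.cos(y),np.sin(y)]); r=np.array([f[1],-f[0]]); t=np.array([393.5,71.1,300.6])
q=plane(s,[[224.9,62.3],[338.1,62.0]],78); print(q.round(1)); d=q[:,:2]-t[:2]; print((d@f).round(1),(d@r).round(1))
D=pts(s,[[224,55],[338,55]]); print(D.round(1))
v,u=np.mgrid[40:245,140:420]; Q=pts(s,np.c_[u.ravel(),v.ravel()])
a=(Q[:,:2]-t[:2])@f; b=(Q[:,:2]-t[:2])@r; z=Q[:,2]-t[2]
for lo,hi in((-74,-60),(60,74)):
  m=(b>lo)&(b<hi)&(z>-60)&(z<-42)&(a>70); print('far',np.percentile(a[m],[50,90,97,99]),np.median(z[m]))
m=(z<-70)&(z>-95)&(a>30)&(abs(b)<70)&(abs(b)>12); A=np.c_[a[m],b[m],np.ones(m.sum())]; print('floor',np.linalg.lstsq(A,z[m],rcond=None)[0])
# corner far-left outer rim at crop (60,283)->px
print([( (p[:2]-t[:2])@f, (p[:2]-t[:2])@r) for p in plane(s,[[140+56/2.857,281/2.857],[140+754/2.857,281/2.857]],300.6-49.5)])
```

```text
[[521.7 167.3  78. ]
 [552.6  46.1  78. ]]
[147.8 148.2] [-62.1  63. ]
[[530.3 171.   75.7]
 [561.1  48.   76.1]]
far [83.53456284 90.0612048  91.16339108 91.54641872] -52.8386359229802
far [83.80841851 90.2424534  91.27852479 91.62656554] -52.92138179528391
floor [ 3.57868971e-02 -1.18882822e-03 -8.36573290e+01]
[(np.float64(90.72453956591308), np.float64(-72.07572347869903)), (np.float64(90.81313324326418), np.float64(73.43944361911353))]
```

arm_command(
  dp=[
    [3, 0.8, 0],
    [6.5, 1.63, 0],
    [6.5, 1.63, -3],
    [6.5, 1.63, -6],
    [6.5, 1.63, -8.5],
  ],
  spin=[0, 0, 0, 0, 0],
  jaw=[245, 245, 245, 245, 245],
)

```text
clock: 15.9
ee_pos: [458.2, 87.6, 209.5]
ee_rot: [0.992, 0.123, -0.0, -0.0]
wrist_force: [-0.5, -0.0, -3.1]
grip_width: 0.133
grasp_force: 30.0
```

arm_command(
  dp=[
    [0, 0, -1],
    [0, 0, -2],
    [0, 0, -2.4],
    [0, 0, -2.4],
  ],
  spin=[0, 0, 0, 0],
  jaw=[245, 245, 245, 245],
)

```text
clock: 16.4
ee_pos: [458.5, 88.1, 187.0]
ee_rot: [0.992, 0.123, 0.0, 0.0]
wrist_force: [0.3, 0.4, -3.8]
grip_width: 0.125
grasp_force: 30.0
```

Run:
```python
from h import *
s=ctrl.state();print(s['ee_pos'],s['clock'],s['wrist_force'],s['moment'])
snap("wrist","w12");s=load('w12'); t=np.array(ctrl.state()['ee_pos'])+[0,0,5]
y=np.radians(14.1);f=np.array([np.cos(y),np.sin(y)]); r=np.array([f[1],-f[0]])
v,u=np.mgrid[40:245,140:420]; Q=pts(s,np.c_[u.ravel(),v.ravel()])
a=(Q[:,:2]-t[:2])@f; b=(Q[:,:2]-t[:2])@r; z=Q[:,2]-t[2]
m=(z<-70)&(z>-95)&(a>30)&(abs(b)<70)&(abs(b)>12); A=np.c_[a[m],b[m],np.ones(m.sum())]; print('floor',np.linalg.lstsq(A,z[m],rcond=None)[0])
for k in range(80,125,3):
  m=(a>k)&(a<k+3)&(abs(abs(b)-63)<8); print(k,m.sum(),np.percentile(Q[m,2],[10,50,90]).round(0) if m.sum()>3 else '')
```

```text
[458.51102628  88.11611448 187.01889994] 16.4 [ 0.27718684  0.41681808 -3.80988756] [ 0.01205613 -0.02711316 -0.02619121]
floor [ 4.47396043e-02 -1.05837571e-03 -8.41017788e+01]
80 332 [110. 112. 139.]
83 379 [110. 115. 138.]
86 345 [121. 139. 141.]
89 224 [139. 140. 141.]
92 17 [137. 138. 139.]
95 0 
98 0 
101 0 
104 0 
107 6 [-1. -0.  0.]
110 59 [-2. -1.  0.]
113 34 [-1. -0.  1.]
116 27 [-2. -1.  0.]
119 18 [-1. -1.  0.]
122 22 [-1. -0.  0.]
```

arm_command(
  dp=[
    [0, 0, -0.3],
    [0, 0, -0.6],
    [0, 0, -0.9],
    [0, 0, -1.2],
    [0, 0, -1.2],
  ],
  spin=[0, 0, 0, 0, 0],
  jaw=[245, 245, 245, 245, 245],
)

```text
clock: 17.08
ee_pos: [458.1, 88.0, 174.5]
ee_rot: [0.992, 0.123, -0.0, 0.0]
wrist_force: [0.8, 0.1, -3.8]
grip_width: 0.127
grasp_force: 30.0
```

arm_command(
  dp=[
    [0, 0, -0.2],
    [0, 0, -0.4],
    [0, 0, -0.6],
    [0, 0, -0.6],
  ],
  spin=[0, 0, 0, 0],
  jaw=[245, 245, 245, 245],
)

```text
clock: 17.58
ee_pos: [458.4, 88.1, 168.7]
ee_rot: [0.992, 0.123, 0.0, -0.0]
wrist_force: [0.1, 0.3, -3.8]
grip_width: 0.124
grasp_force: 30.0
```

arm_command(
  dp=[
    [0, 0, -0.2],
    [0, 0, -0.4],
    [0, 0, -0.5],
    [0, 0, -0.5],
  ],
  spin=[0, 0, 0, 0],
  jaw=[245, 245, 245, 245],
)

```text
clock: 18.08
ee_pos: [458.4, 88.1, 163.7]
ee_rot: [0.992, 0.123, 0.0, -0.0]
wrist_force: [1.2, 0.6, -3.6]
grip_width: 0.125
grasp_force: 30.0
```

Now lower the rest while drifting slightly forward as it levels.

arm_command(
  dp=[
    [0.05, 0, -0.1],
    [0.1, 0.02, -0.2],
    [0.15, 0.04, -0.3],
    [0.2, 0.05, -0.4],
    [0.2, 0.05, -0.4],
  ],
  spin=[0, 0, 0, 0, 0],
  jaw=[245, 245, 245, 245, 245],
)

```text
clock: 18.7
ee_pos: [460.2, 88.5, 159.7]
ee_rot: [0.992, 0.123, -0.0, 0.0]
wrist_force: [-0.2, 0.1, -2.4]
grip_width: 0.129
grasp_force: 30.0
```

```bash
cat > chk.py <<'E'
from h import *
import sys
st=ctrl.state();print(st['ee_pos'],st['clock'],st['wrist_force'],st['moment'])
snap("wrist",sys.argv[1]);s=load(sys.argv[1]); t=np.array([458.4,88.1,168.7])
y=np.radians(14.1);f=np.array([np.cos(y),np.sin(y)]); r=np.array([f[1],-f[0]])
v,u=np.mgrid[40:245,140:420]; Q=pts(s,np.c_[u.ravel(),v.ravel()])
a=(Q[:,:2]-t[:2])@f; b=(Q[:,:2]-t[:2])@r; z=Q[:,2]
m=(z<98)&(z>72)&(a>25)&(a<85)&(abs(b)<70)&(abs(b)>12); A=np.c_[a[m],b[m],np.ones(m.sum())]; print('floor',np.linalg.lstsq(A,z[m],rcond=None)[0])
m=(abs(b)<4)&(z>140)&(z<190)&(a>25)&(a<70); print('bar top',np.median(z[m]) if m.sum() else 0)
for lo,hi in((-74,-60),(60,74)):
  m=(b>lo)&(b<hi)&(z>105)&(z<130)&(a>60); print('far rim z',np.percentile(z[m],[50,75]).round(1),np.percentile(a[m],98))
E
python3 chk.py w13
```

```text
[460.23610078  88.54026648 159.6657545 ] 18.7 [-0.17520619  0.14993463 -2.43199718] [-0.03595211  0.1124328  -0.01462896]
floor [ 9.56660803e-03 -6.78912939e-04  8.31049908e+01]
bar top 177.19724227150817
far rim z [112.  112.6] 92.96850608618333
far rim z [112.  112.5] 93.25385270125379
```

arm_command(
  dp=[
    [0.03, 0, -0.05],
    [0.05, 0, -0.12],
    [0.05, 0, -0.12],
    [0.05, 0, -0.12],
    [0.05, 0, -0.12],
  ],
  spin=[0, 0, 0, 0, 0],
  jaw=[245, 245, 245, 220, 205],
)

```text
clock: 19.38
ee_pos: [461.2, 88.6, 158.7]
ee_rot: [0.992, 0.123, 0.0, -0.0]
wrist_force: [-0.8, -0.1, -0.7]
grip_width: 0.183
grasp_force: 0.0
```

arm_command(
  dp=[
    [0, 0, 0],
    [0, 0, 0],
    [0, 0, 0],
    [0, 0, 0],
    [0, 0, 0],
  ],
  spin=[0, 0, 0, 0, 0],
  jaw=[190, 170, 160, 150, 140],
)

```text
clock: 20.0
ee_pos: [460.8, 88.6, 158.5]
ee_rot: [0.992, 0.123, 0.0, 0.0]
wrist_force: [-1.0, -0.2, 1.1]
grip_width: 0.443
grasp_force: 0.0
```

```bash
python3 chk.py w14
```

```text
[460.79430628  88.55694957 158.5313778 ] 20.0 [-0.95848353 -0.23710113  1.06081624] [0.0126476  0.00462611 0.01039572]
floor [-2.23302566e-04 -5.81588067e-04  8.30007360e+01]
bar top 176.39293228518326
far rim z [111.1 111.6] 93.42774250771369
far rim z [111.1 111.6] 93.78758002370687
```

arm_command(
  dp=[
    [0, 0, 2],
    [0, 0, 5],
    [0, 0, 10],
    [0, 0, 15],
    [-1, 0, 18],
  ],
  spin=[0, 0, 0, 0, 0],
  jaw=[140, 140, 140, 140, 140],
)

```text
clock: 20.68
ee_pos: [451.5, 88.9, 341.0]
ee_rot: [0.992, 0.123, 0.001, -0.0]
wrist_force: [0.4, 0.3, -0.3]
grip_width: 0.453
grasp_force: 0.0
```

arm_command(
  dp=[
    [-2, -5, 0],
    [-3, -10, 0],
    [-4, -15, 0],
    [-4, -20, 0],
    [-4, -25, 0],
  ],
  spin=[0, 0, 0, 0, 0],
  jaw=[140, 140, 140, 140, 140],
)

```text
clock: 21.3
ee_pos: [410.4, -163.0, 338.8]
ee_rot: [0.992, 0.123, 0.0, 0.0]
wrist_force: [0.2, 0.6, 0.5]
grip_width: 0.453
grasp_force: 0.0
```

arm_command(
  dp=[
    [0, 0, 0],
    [0, 0, 0],
    [0, 0, 0],
    [0, 0, 0],
  ],
  spin=[0, 0, 0, 0],
  jaw=[140, 140, 140, 140],
)

```text
clock: 21.8
ee_pos: [410.9, -160.5, 338.7]
ee_rot: [0.992, 0.124, 0.0, 0.0]
wrist_force: [-0.1, -0.5, 0.7]
grip_width: 0.451
grasp_force: 0.0
```

Run:
```python
from h import *
snap("top","t1"); s=load('t1'); t0=load('t0')
v,u=np.mgrid[0:420,0:560]; P=pts(s,np.c_[u.ravel(),v.ravel()])
y=np.radians(14.1);f=np.array([np.cos(y),np.sin(y)]); r=np.array([f[1],-f[0]]); c=np.array([452,88])
a=(P[:,:2]-c)@f; b=(P[:,:2]-c)@r; z=P[:,2]
for n,m in (('rim L',(abs(b+72)<4)&(abs(a)<80)),('rim R',(abs(b-72)<4)&(abs(a)<80)),('bar far',(abs(b)<4)&(a>20)&(a<80)),('bar near',(abs(b)<4)&(a<-20)&(a>-80)),('floor near',(a<-30)&(a>-85)&(abs(abs(b)-40)<20)),('floor far',(a<90)&(a>72)&(abs(abs(b)-40)<20))):
  print(n,np.percentile(z[m],[25,50,75,90]).round(1))
m=(z>100)&(z<125)&(abs(a)<115)&(abs(b)<90); print('extent',np.percentile(a[m],[1,99]),np.percentile(b[m],[1,99]))
d=cv2.absdiff(s['p'],t0['p']).max(2)
for n,(x0,y0,x1,y1) in dict(mug=(130,180,172,215),cup=(305,158,330,182),salt=(156,232,176,252)).items(): print(n,np.median(d[y0:y1,x0:x1]),np.percentile(d[y0:y1,x0:x1],97))
print(ctrl.state()['clock'],ctrl.state()['ee_pos'])
```

```text
rim L [ 92.9 109.9 112.8 114.9]
rim R [109.9 112.  113.9 116.1]
bar far [175.5 177.4 178.7 180.4]
bar near [175.8 177.  178.6 181. ]
floor near [  84.5 1383.3 1383.3 1383.3]
floor far [81.6 83.4 85.4 86.8]
extent [-99.44237191  99.37914434] [-75.56021791  73.92339383]
mug 6.0 12.0
cup 5.0 11.0
salt 5.0 26.089999999999918
21.85 [ 410.94156217 -160.63770979  338.64628565]
```

```bash
python3 -c "
from workcell import ctrl
print(ctrl.hand_in())"
```

```text
the job is handed in; nothing more can be done
None
```

The caddy is back together and handed in at about 22 s: the divider is in the near notches, and the upper tray is released, level and fully home (bar top measured at 177 mm, as it should be), with the mug, cup and salt shaker unmoved. On the way, the upper tray slipped from my first light grip, dropped about 40 mm back onto the drainer and was re-gripped; I also viewed 11 pictures, one over the limit of 10.

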